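# Close the red press through its guard window

### The job

Close the press that has the red lever: reach down through the window in its yellow guard with closed fingertips, press the red paddle all the way down to its stop and keep pushing on it for two seconds so that the watch glass seats, then draw back out above the guard, leaving the lever down. Only press the paddle, do not grip it, and touch neither press's guard. Leave the blue lever and the loose things on the bench as they are.

Things in the scene. Friction and masses are not known exactly. Their poses are not given: they have to be found in the camera images.
- red_press: Red press: a small hand press fixed to the bench, dark steel base plate 200 x 130 x 18 mm (x, y, z). Origin under the plate on the ram's axis, at bench height; +z up, -x is the front towards the robot, +x the column that carries the lever. It can stand turned by up to 0.4 rad, at either of two places (swapped with the blue press).
- red_guard: Guard of the red press, fixed: a box of clear panels in a yellow frame, outside 130 mm in x (-105 to +25 mm from the origin) by 130 mm in y, top at 170 mm over the bench, top frame 8 mm thick. Same origin and axes as red_press. Its top has one open window, 80 mm in x by 90 mm in y, over the lever's paddle; all the rest of the front and sides is closed by panels.
- red_window (a point): Centre of the red press's guard window, in the plane of the guard's top, 170 mm over the bench and 45 mm in front (-x) of the press's origin; axes as red_press.
- red_pad (a point): Centre of the upper face of the red paddle at the free end of the red press's lever; moves with the lever. The paddle measures 30 mm (x) by 46 mm (y) by 10 mm, and is under the window's centre to within 3 mm. Its top is about 156 mm over the bench (14 mm below the guard's top) with the lever fully up, and 128 mm (42 mm below the guard's top) at the lower stop.
- red_lever (a joint): Angle of the red press's lever in rad: 0 fully up (press open), 0.28 down on its stop (press closed). It turns about a level axis 100 mm behind the paddle, needs about 5 N on the paddle, and stays where it is left. It starts between 0 and 0.06.
- blue_press: Blue press: a small hand press fixed to the bench, dark steel base plate 200 x 130 x 18 mm (x, y, z). Origin under the plate on the ram's axis, at bench height; +z up, -x is the front towards the robot, +x the column that carries the lever. It can stand turned by up to 0.4 rad, at either of two places (swapped with the red press).
- blue_guard: Guard of the blue press, fixed: a box of clear panels in a yellow frame, outside 130 mm in x (-105 to +25 mm from the origin) by 130 mm in y, top at 170 mm over the bench, top frame 8 mm thick. Same origin and axes as blue_press. Its top has one open window, 80 mm in x by 90 mm in y, over the lever's paddle; all the rest of the front and sides is closed by panels.
- blue_window (a point): Centre of the blue press's guard window, in the plane of the guard's top, 170 mm over the bench and 45 mm in front (-x) of the press's origin; axes as blue_press.
- blue_pad (a point): Centre of the upper face of the blue paddle at the free end of the blue press's lever; moves with the lever. The paddle measures 30 mm (x) by 46 mm (y) by 10 mm, and is under the window's centre to within 3 mm. Its top is about 156 mm over the bench (14 mm below the guard's top) with the lever fully up, and 128 mm (42 mm below the guard's top) at the lower stop.
- blue_lever (a joint): Angle of the blue press's lever in rad: 0 fully up (press open), 0.28 down on its stop (press closed). It turns about a level axis 100 mm behind the paddle, needs about 5 N on the paddle, and stays where it is left. It starts between 0 and 0.06.
- loupe: Watchmaker's eyeglass, black, loose, 34 mm across, 32 mm high, standing between the presses. Origin: centre of its underside.
- jar: Glass jar with black lid, loose, 48 mm across, 55 mm high, standing beyond the gap between the presses. Origin: centre of its underside.
- driver: Screwdriver with orange handle, loose, 130 mm long, lying at the robot's right. Origin: near its middle, at its underside.
- cushion: Black case cushion with amber top, loose, 74 mm across, 28 mm high, at the robot's left. Origin: centre of its underside.
- driver_stand: Round black stand of small screwdrivers, fixed, 100 mm across, 112 mm high, at the robot's left. Origin: centre of its underside.
There are look-alikes about, which are no part of the job. Leave any green or purple look-alike of the red_press alone.

How it is judged (in metres and radians):
On the way:
1. the red lever is held down at its stop (0.25 rad or more) by the fingers (value of joint red_lever above 0.25 rad and contact force between the fingers and red_press above 0.3 N), for 1.5 s.
At the end, for the whole second after the job is handed in: The red lever rests at 0.25 rad or more (stop at 0.28), the blue paddle is within 6 mm of where it was, and the fingers are back out of the red guard (TCP 15 mm or more above the guard's top, or over 130 mm aside) (value of joint red_lever above 0.25 rad and distance of blue_pad from where it was at the start of the episode below 0.006 m and (z of the grasp point in the frame of red_window above 0.015 m or horizontal distance between the grasp point and red_window above 0.13 m)); the robot touches nothing.
It fails at once if the red or blue guard is touched (over 0.5 N) (contact force between any of red_guard, blue_guard and anything else above 0.5 N).
It fails at once if the blue paddle is moved by 6 mm or more (distance of blue_pad from where it was at the start of the episode above 0.006 m).
It fails at once if the red paddle is taken between the fingers (TCP within 8 mm of its top) (distance between the grasp point and red_pad below 0.008 m).
It fails at once if a loose thing on the bench is moved by 15 mm or more or lifted (distance of any of loupe, jar, driver, cushion from where it was at the start of the episode above 0.015 m).
It also fails if it takes over 32 s, if anything falls off the work surface, if the arm or the gripper's body presses on something with over 40 N, if the wrist force passes 120 N, or if a joint passes its speed limit or range.

### The arm

A 6-joint arm with a two-finger parallel gripper is mounted at the origin on the work surface. World frame = base frame: x ahead of the robot, y to its left, z up, the work surface at z = 0. Lengths are in mm, angles in rad, forces in N, time in s.
With the tool pointing down it reaches from about 325 to 875 mm from the base axis. Payload 4.4 kg.
Tool frame: the origin (TCP) lies between the finger pads, 19 mm behind the fingertips; this is the grasp point; z points along the fingers, y is the line along which they close (so a half turn about z gives the same grasp; the last joint's range is limited). The gripper opens to 85 mm and grips with 20 to 120 N. Pads are 22 mm wide; open, the fingers measure 114 mm over their backs; the gripper's body (76 mm by 85 mm) begins 54 mm behind the grasp point. The pads swing forward as they close: fully open they stand 13 mm farther back than shut.
Start: joints at [-1.46, 0.207, 1.542, -0, 1.393, -0.15], TCP at [148.809, -555.413, 249.982] pointing down, gripper open.
Joint ranges: [-2.73, 2.73], [-0.86, 2.22], [0.23, 2.46], [-1.11, 4.25], [0.08, 2.63], [-2.82, 2.82]. Speed limits (rad/s): [2.79, 2.79, 3.14, 3.14, 3.14, 3.14].

### API

Orientations are given as a 3x3 rotation matrix whose columns are the frame's x, y, z axes.
In Python, from plant import ctrl, sensors, optics gives the robot as it stands. Calls block until the motion is done:
- ctrl.move_ptp(position, orientation): joint-space move of the TCP to a pose.
- ctrl.move_l(position, rot=None, vel=150, threshold=None): straight line of the TCP; rot=None keeps the orientation; vel is the mean speed in mm/s. With threshold (N) it stops when the force on the tool has changed by that much, and returns True; else False.
- ctrl.set_joints(angles): joint-space move.
- ctrl.gripper_to(opening, force=None): finger opening in mm; force is the grip in N (None keeps the last); returns when the fingers have stopped.
- ctrl.hold(seconds).
- ctrl.solve_ik(position, orientation): joint angles nearest the present ones, or None.
- sensors.read_state(): the state.
- optics.grab_frame(name): name is "scene" or "top" or "wrist"; returns (picture, depth): 420x560x3 uint8, red, green, blue; 420x560 float32, mm along the optical axis (not along the pixel's ray), 0 where there is no reading.
- optics.camera_params(name): a dict with "mtx" (3x3 intrinsics, pixels), "k1" (the pictures are not rectified: a ray, as slopes to the right and down, at radius r is drawn at 1 + k1 r^2 times it, then the intrinsics apply), "R" (3x3) and "t" (3): a world point X has camera coordinates R X + t; the wrist camera has in their place "T_tool_cam" (4x4, takes a point from camera to tool coordinates, whose origin is the TCP and whose axes are the flange's). Camera axes: x right, y down, z forward; pixel columns grow to the right and rows downward; lengths in mm; the calibration is good to about 2 mm. A picture is of the moment at which its call begins: read the wrist's pose just before it. camera_params takes no time and is no camera call.
A pose or a line that the arm cannot do raises ctrl.MotionError and nothing moves.
- ctrl.finish_job(): hands the job in; it is judged then, once.
The state is a dict: "t": time; "q": joint angles; "qvel": joint speeds; "tau": joint torques, N m; "eef_pos": TCP position; "eef_rot": TCP orientation; "force": force on the tool from outside, world axes, zero at the start; "wrist_torque": the same for the moment, N m; "grip_width": finger opening in mm; "grasp_force": force on a finger pad.
Only numpy, scipy, OpenCV 4.12 (cv2) and the standard library are available. Lean on these libraries where they do the work, as an engineer would, in place of code of your own. Each camera call takes 0.05 s, during which the arm holds its last target. There are 200 camera calls.

## Working session

There is one attempt and no reset: what is moved stays moved. The work goes in short steps, each a Python script; the robot and the scene stay as the last script left them, time stands still between calls to the robot, and variables do not carry over. Pictures are saved under pics/ and viewed, at most 10 in all, crops included, and the job is handed in when it is done.

```bash
mkdir -p pics; ls; python3 - <<'E'
from plant import ctrl,sensors,optics
import cv2,numpy as np
for n in("top","scene"):
    p,d=optics.grab_frame(n); cv2.imwrite(f"pics/{n}0.png",p[:,:,::-1]); np.savez(f"{n}0.npz",p=p,d=d)
    c=optics.camera_params(n); print(n,c)
print(optics.camera_params("wrist")); print(sensors.read_state()["eef_rot"])
E
```

```text
pics
top {'mtx': array([[517.55438588,   0.        , 283.47030709],
       [  0.        , 517.55438588, 212.94753346],
       [  0.        ,   0.        ,   1.        ]]), 'k1': -0.042121979919247474, 'R': array([[ 0.00305775, -0.9999878 ,  0.00388033],
       [-0.9839771 , -0.00370049, -0.17825646],
       [ 0.17826864, -0.00327309, -0.98397641]]), 't': array([  92.25418169,  503.4753173 , 1706.29588571])}
scene {'mtx': array([[453.59798049,   0.        , 273.80617691],
       [  0.        , 453.59798049, 205.91874633],
       [  0.        ,   0.        ,   1.        ]]), 'k1': 0.019081917578733506, 'R': array([[-0.68964654,  0.72411608, -0.00659973],
       [ 0.51380233,  0.48288126, -0.70910708],
       [-0.51028895, -0.49242421, -0.70506992]]), 't': array([ 263.61124517, -205.24613002, 1818.84438109])}
{'mtx': array([[339.50102192,   0.        , 281.4480772 ],
       [  0.        , 339.50102192, 209.44816773],
       [  0.        ,   0.        ,   1.        ]]), 'k1': 0.0036116555503248296, 'T_tool_cam': array([[-7.87006783e-04, -9.48795249e-01, -3.15890735e-01,
         8.10524285e+01],
       [ 9.99999470e-01, -5.37016837e-04, -8.78428240e-04,
        -1.16042959e-01],
       [ 6.63809898e-04, -3.15891259e-01,  9.48795168e-01,
        -1.24178123e+02],
       [ 0.00000000e+00,  0.00000000e+00,  0.00000000e+00,
         1.00000000e+00]])}
[[ 9.65935393e-01  2.58783244e-01 -2.23835889e-04]
 [ 2.58783122e-01 -9.65933094e-01  2.13379422e-03]
 [ 3.35979698e-04 -2.11903231e-03 -9.99997698e-01]]
```

View pics/top0.png

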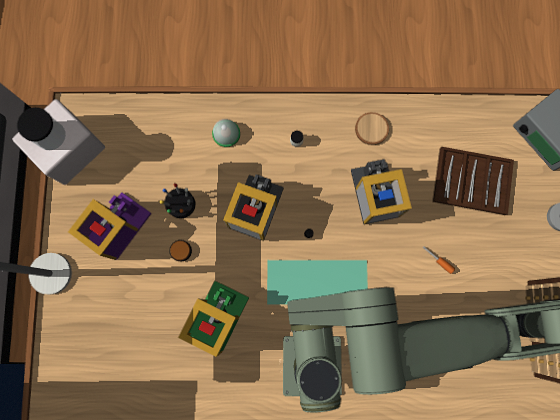

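View pics/scene0.png

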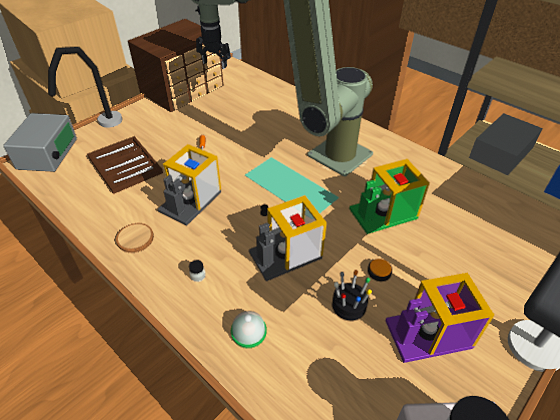

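The top view shows the red press with its dark base at about (251,209). The blue press is at (385,193). The green press at (207,328) and the purple one at (98,228) are look-alikes. The scene view agrees, with the red paddle at about (298,219). Next I'll measure the red frame using colour and depth.

```bash
cat >h.py <<'E'
import cv2,numpy as np
from plant import ctrl,sensors,optics
def pose(n,st=None):
    c=optics.camera_params(n)
    if n!="wrist": R,t=c["R"],c["t"]; return c,R.T,-R.T@t
    T=c["T_tool_cam"];E=np.array(st["eef_rot"]); return c,E@T[:3,:3],E@T[:3,3]+np.array(st["eef_pos"])
def rays(c,uv):
    k=c["k1"]; return cv2.undistortPoints(np.float64(uv).reshape(-1,1,2),c["mtx"],np.array([k,0,0,0,0.])).reshape(-1,2)
def plane(n,uv,z,st=None):
    c,R,o=pose(n,st); r=rays(c,uv); d=np.c_[r,np.ones(len(r))]@R.T
    return o+d*((z-o[2])/d[:,2])[:,None]
def depthpts(n,uv,d,st=None):
    c,R,o=pose(n,st); r=rays(c,uv); uv=np.int32(uv)
    return o+(np.c_[r,np.ones(len(r))]*d[uv[:,1],uv[:,0]][:,None])@R.T
def masks(p):
    h=cv2.cvtColor(p,cv2.COLOR_RGB2HSV); H,S,V=cv2.split(h)
    return (H>=19)&(H<=30)&(S>200)&(V>90), ((H<6)|(H>174))&(S>170)&(V>90)
def analyse(n,p,d,box,st=None):
    """box: pixel u0,v0,u1,v1"""
    u0,v0,u1,v1=box; y,r=masks(p)
    w=np.zeros_like(y); w[v0:v1,u0:u1]=1; y&=w;r&=w
    for nm,m in(("yellow",y),("red",r)):
        uv=np.argwhere(m)[:,::-1]; P=depthpts(n,uv,d,st); 
        print(n,nm,len(uv),"z pct",np.percentile(P[:,2],[5,50,95]).round(1))
        if nm=="yellow":
            k=abs(P[:,2]-170)<6; Q=plane(n,uv[k],170,st)[:,:2]
        else: Q=plane(n,uv,np.median(P[:,2]),st)[:,:2]; print(" depth med",np.median(P,0).round(1))
        print(" rect",np.round(cv2.minAreaRect(np.float32(Q)),2) if 0 else cv2.minAreaRect(np.float32(Q)))
        m2=m.astype(np.uint8)
        if nm=="yellow":
            cs,hi=cv2.findContours(m2,cv2.RETR_CCOMP,cv2.CHAIN_APPROX_NONE)
            hs=[c for c,q in zip(cs,hi[0]) if q[3]>=0]
            if hs:
                c=max(hs,key=cv2.contourArea); print(" hole",cv2.minAreaRect(np.float32(plane(n,c.reshape(-1,2),170,st)[:,:2])))
E
python3 - <<'E'
from h import *
for n,b in(("top",(215,165,290,245)),("scene",(245,190,335,280))):
    z=np.load(n+"0.npz"); analyse(n,z["p"],z["d"],b)
E
```

```text
top yellow 4 z pct [ 51.9  84.9 116.3]Traceback (most recent call last):
  File "<stdin>", line 3, in <module>
  File "h.py", line 26, in analyse
    k=abs(P[:,2]-170)<6; Q=plane(n,uv[k],170,st)[:,:2]
                           ~~~~~^^^^^^^^^^^^^^^^
  File "h.py", line 10, in plane
    c,R,o=pose(n,st); r=rays(c,uv); d=np.c_[r,np.ones(len(r))]@R.T
                        ~~~~^^^^^^
  File "h.py", line 8, in rays
    k=c["k1"]; return cv2.undistortPoints(np.float64(uv).reshape(-1,1,2),c["mtx"],np.array([k,0,0,0,0.])).reshape(-1,2)
                      ~~~~~~~~~~~~~~~~~~~^^^^^^^^^^^^^^^^^^^^^^^^^^^^^^^^^^^^^^^^^^^^^^^^^^^^^^^^^^^^^^^^
cv2.error: OpenCV(4.12.0) /io/opencv/modules/calib3d/src/undistort.dispatch.cpp:347: error: (-215:Assertion failed) CV_IS_MAT(_src) && CV_IS_MAT(_dst) && (_src->rows == 1 || _src->cols == 1) && (_dst->rows == 1 || _dst->cols == 1) && _src->cols + _src->rows - 1 == _dst->rows + _dst->cols - 1 && (CV_MAT_TYPE(_src->type) == CV_32FC2 || CV_MAT_TYPE(_src->type) == CV_64FC2) && (CV_MAT_TYPE(_dst->type) == CV_32FC2 || CV_MAT_TYPE(_dst->type) == CV_64FC2) in function 'cvUndistortPointsInternal'
```

```bash
python3 - <<'E'
import numpy as np,cv2
p=np.load("top0.npz")["p"]; h=cv2.cvtColor(p,cv2.COLOR_RGB2HSV)
print(h[190:232:3,252].tolist()); print(h[209,222:282:3].tolist())
E
sed -i 's/(H>=19)&(H<=30)&(S>200)&(V>90)/(H>=19)\&(H<=30)\&(S>185)\&(V>90)/' h.py
```

```text
[[20, 187, 176], [21, 186, 178], [20, 188, 186], [50, 5, 161], [30, 2, 139], [68, 7, 143], [1, 210, 160], [1, 205, 159], [1, 204, 164], [96, 39, 33], [150, 8, 34], [20, 77, 50], [21, 187, 181], [20, 187, 181]]
[[16, 109, 98], [16, 104, 96], [20, 188, 182], [20, 186, 181], [19, 108, 66], [105, 15, 33], [90, 15, 33], [1, 208, 169], [1, 207, 160], [1, 205, 159], [0, 205, 159], [1, 209, 161], [85, 28, 55], [165, 32, 16], [21, 171, 124], [21, 186, 182], [20, 189, 186], [105, 10, 52], [16, 109, 101], [16, 107, 95]]
```

```bash
sed -i 's/S>185/S>140/' h.py; python3 - <<'E'
from h import *
for n,b in(("top",(215,165,290,245)),("scene",(245,190,335,280))):
    z=np.load(n+"0.npz"); analyse(n,z["p"],z["d"],b)
E
```

```text
top yellow 1052 z pct [158.8 168.6 175.5]
 rect ((498.0255432128906, 201.5252685546875), (130.44850158691406, 130.25595092773438), 70.01399230957031)
 hole ((492.493408203125, 203.19662475585938), (94.48077392578125, 83.6724853515625), 70.08106994628906)
top red 131 z pct [140.8 149.7 156.3]
 depth med [493.5 204.1 149.7]
 rect ((492.35675048828125, 203.98715209960938), (44.557708740234375, 30.472137451171875), 68.13117218017578)
scene yellow 1192 z pct [ 56.8 170.4 174.6]
 rect ((498.2921447753906, 202.70877075195312), (136.2841033935547, 133.12893676757812), 69.3841552734375)
 hole ((494.00555419921875, 205.2957000732422), (91.4981460571289, 83.7566146850586), 69.89728546142578)
scene red 105 z pct [147.8 152.9 156.4]
 depth med [496.5 207.3 152.9]
 rect ((496.68646240234375, 206.41897583007812), (44.69255065917969, 29.11612892150879), 70.08441925048828)
```

Both views agree: the 130 mm frame, 90x80 window and 45x30 paddle all match the given sizes, the yaw is -0.35 rad, and the window is at about (493.3, 204). I'll close the fingers, move above it and check with the wrist camera.

```bash
python3 - <<'E'
from h import *
a=-np.radians(20); x=np.array([np.cos(a),np.sin(a),0]); z=np.array([0,0,-1.]); R=np.c_[x,np.cross(z,x),z]
ctrl.gripper_to(0,60)
ctrl.move_ptp([493.4,203.8,290],R)
st=sensors.read_state(); p,d=optics.grab_frame("wrist")
cv2.imwrite("pics/w1.png",p[:,:,::-1]); print(st["t"],st["eef_pos"],st["grip_width"],st["force"],st["q"])
analyse("wrist",p,d,(0,0,560,420),st)
E
```

```text
3.8 [493.68804814 203.18347246 289.9622457 ] 0.03318040519789117 [-0.31083582  0.12953265  0.55648498] [ 2.28397042e-01  8.95560957e-02  1.59172943e+00 -2.44330366e-04
  1.46030685e+00  2.14928803e+00]
wrist yellow 16632 z pct [168.9 170.3 171.5]
 rect ((497.8196716308594, 202.1893310546875), (130.167236328125, 130.2930908203125), 69.86707305908203)
 hole ((493.2811584472656, 204.39215087890625), (90.3619613647461, 80.57804870605469), 69.89250183105469)
wrist red 1998 z pct [148.8 151.6 153.3]
 depth med [495.9 203.2 151.6]
 rect ((495.5804748535156, 203.3131866455078), (45.36595916748047, 29.497325897216797), 69.8974609375)
```

View pics/w1.png

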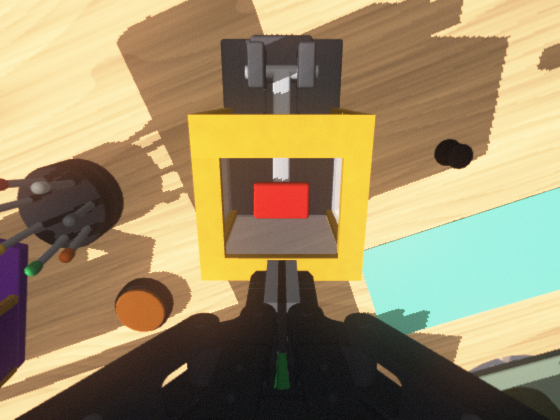

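The wrist view shows the red paddle at about (281,200), centred in the yellow window (281,207). All measurements agree within 2 mm, so I'll press now.

```bash
python3 - <<'E'
from h import *
s=lambda:(lambda t:print(round(t["t"],2),np.round(t["eef_pos"],1),np.round(t["force"],1)))(sensors.read_state())
X,Y=493.8,203.8
ctrl.move_l([X,Y,200],vel=120); s()
ctrl.move_l([X,Y,176],vel=60); s()
print(ctrl.move_l([X,Y,156],vel=20,threshold=30)); s()
print(ctrl.move_l([X,Y,139],vel=12,threshold=18)); s()
for _ in range(5): ctrl.hold(.5); s()
E
```

```text
4.75 [494.5 203.9 200.8] [-0.2 -0.8  0.4]
5.3 [493.5 203.7 175.5] [-0.  -0.4  0.2]
False
6.45 [494.  203.8 156. ] [-2.4  0.7  2.8]
True
7.34 [493.7 204.  147.6] [-0.1 -0.4  5.6]
7.84 [493.7 204.  147.6] [-1.3 -0.2  6.8]
8.34 [493.7 203.9 147.6] [-1.5  0.2  6.5]
8.84 [493.7 204.  147.7] [-1.8 -0.6  5.7]
9.34 [493.7 204.  147.7] [-1.7 -0.2  5.7]
9.84 [493.7 203.9 147.6] [-2.6  0.1  5.7]
```

It stopped at the expected stop height, but the holding force is only about 6 N. I'll push a little firmer and hold.

```bash
python3 - <<'E'
from h import *
s=lambda:(lambda t:print(round(t["t"],2),np.round(t["eef_pos"],1),np.round(t["force"],1)))(sensors.read_state())
X,Y=493.8,203.8
print(ctrl.move_l([X,Y,144],vel=8,threshold=25)); s()
for _ in range(5): ctrl.hold(.5); s()
ctrl.move_l([X,Y,200],vel=80); s()
ctrl.move_l([X,Y,290],vel=150); s()
st=sensors.read_state(); p,d=optics.grab_frame("wrist")
cv2.imwrite("pics/w2.png",p[:,:,::-1]); analyse("wrist",p,d,(0,0,560,420),st)
E
```

```text
False
10.4 [494.  204.  147.2] [-10.2  -0.3  21. ]
10.9 [494.  204.  147.2] [-10.3  -1.1  21. ]
11.4 [494.  204.  147.2] [-10.6  -0.5  21.3]
11.9 [494.  204.  147.2] [-10.   -0.8  21.5]
12.4 [494.  204.  147.2] [-10.3   0.4  21. ]
12.9 [494.  204.  147.2] [-9.5 -0.1 20.9]
13.75 [493.4 203.7 199.4] [-0.1 -0.2  0.4]
14.5 [493.1 203.6 288.8] [-0.1 -0.1 -0.8]
wrist yellow 16889 z pct [169.  170.3 171.4]
 rect ((497.9127502441406, 202.11715698242188), (130.1009979248047, 130.26490783691406), 69.84689331054688)
 hole ((493.5111083984375, 204.2467041015625), (90.33052062988281, 80.89013671875), 69.92939758300781)
wrist red 1614 z pct [126.  128.3 130.3]
 depth med [494.  203.3 128.3]
 rect ((494.272705078125, 203.48536682128906), (45.005714416503906, 28.85980224609375), 69.93854522705078)
```

View pics/w2.png

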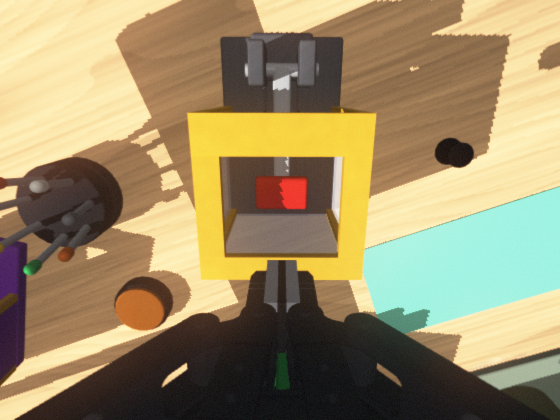

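The red paddle, at about (281,193), now sits at 128 mm, which is its stop height. The guard hasn't moved and the fingers are clear, so I'm handing the job in.

```bash
python3 -c "
from plant import ctrl
print(ctrl.finish_job())"
```

```text
the job is handed in; nothing more can be done
None
```

I pressed the red lever to its stop (paddle top measured at 128 mm), held it at about 21 N for 2.5 s, drew the fingers back out well above the guard, and handed the job in at about 15 s; no verdict came back.

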